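Flip a spot plate over a tray rim, wells up

TASK

The white spot plate was left to dry on the bench mat with its wells facing down. It is too wide for the gripper and must not be picked up: push it with the fingertips flat along the mat until it stops against the front rim of the steel tray, keep pushing while you work its near edge upward so that it tips up on end against the rim, and tip it over the rim into the tray. Push it in until it lies flat on the tray floor, wells up and clear of the rim, and leave the beaker, the conical flask and the jar where they stand.

Things in the scene. Friction and masses are not known exactly. Their poses are not given: they have to be found in the camera images.
- spot_plate: white plastic spot plate, flat, 92 x 112 x 11 mm (its x, y, z), about 0.14 kg, loose: a 7 mm deck, plain on one face, with twelve round wells in collars 4 mm high on the other. Origin at its centre, 7.5 mm above the bench top at the start. Its z axis points out of the PLAIN face: up at the start, down at the end; x points roughly at the tray at the start. A push of 1 to 2 N slides it
- plate_edge_near (a point): middle of the plate's long (112 mm) deck edge that starts nearest the robot: (-46, 0, 2) mm in the plate's frame; the edge to push and raise. At the start it stands on the collars (inset 8 mm), so the deck's edge spans 4 to 11 mm above the mat and a low fingertip meets its lower corner
- plate_edge_far (a point): middle of the plate's other long deck edge, the one that meets the tray rim: (46, 0, 2) mm in the plate's frame
- plate_edge_left (a point): middle of the plate's left short (92 mm) deck edge: (0, 56, 2) mm in the plate's frame
- plate_edge_right (a point): middle of the plate's right short (92 mm) deck edge: (0, -56, 2) mm in the plate's frame
- tray: shallow stainless steel tray, fixed on the mat: outside 126 x 200 mm (its x, y) and 14 mm high, upright walls 3 mm thick with rounded rim, floor 3 mm thick; inside 120 x 194 mm, 11 mm deep. Origin at the centre of its underside, 2 mm above the bench top; z up, x away from the robot, so the outer face of its front wall, the one to work against, is x = -63 mm in its frame
- tray_front_rim (a point): middle of the top of the tray's front rim at its outer face: (-63, 0, 14) mm in the tray's frame, 16 mm above the bench top. A plate tipped past upright falls over it into the tray by its own weight and usually comes to rest with one edge still lying on the rim
- tray_floor (a point): centre of the tray's inner floor: (0, 0, 3) mm in the tray's frame, 5 mm above the bench top
- bench_mat: thin dark rubber bench mat 300 x 470 x 2 mm, fixed flat on the bench; plate and tray lie on it; its top is 2 mm above the bench top. Origin at the centre of its underside, x axis away from the robot square to the bench, y to the left
- beaker: small glass beaker, 53 mm across, 70 mm tall, origin at the centre of its base; stands at the right end of the mat; bystander, not to be disturbed
- flask: conical glass flask, 64 mm across the base, 104 mm tall, origin at the centre of its base; stands at the right end of the mat, further back than the beaker; bystander, not to be disturbed
- jar: small screw jar with black cap, 44 mm across, 46 mm tall, origin at the centre of its base; stands at the left of the tray; bystander, not to be disturbed

How it is judged:
On the way, in this order (a step that is already met when the one before it is completed fails the run):
1. the plate, still lying flat with its wells down, has been pushed up against the outside of the tray's front rim (x of spot_plate in the frame of tray between -0.12 and -0.085 m and angle between spot_plate's own z axis and vertical below 0.35 rad), for 0.05 s.
2. the plate has been tipped up on end against the rim (angle between spot_plate's own z axis and vertical between 1.1 and 1.9 rad and x of spot_plate in the frame of tray between -0.12 and -0.02 m and height (world z) of spot_plate below 0.08 m), for 0.05 s.
At the end, for the whole second after the job is handed in: the plate lies still on the tray floor, wells up, level within about 3.5 degrees, all of it inside the tray's walls (angle between spot_plate's own z axis and vertical above 3.08 rad and z of spot_plate in the frame of tray between 0.005 and 0.0105 m and x of spot_plate in the frame of tray between -0.02 and 0.02 m and y of spot_plate in the frame of tray between -0.06 and 0.06 m and linear speed of spot_plate below 0.02 m/s and angular speed of spot_plate below 0.2 rad/s); the robot touches nothing.
It fails at once if the plate is lifted: all four of its edges are more than 35 mm above the bench top at once (height (world z) of each of plate_edge_near, plate_edge_far, plate_edge_left, plate_edge_right above 0.035 m).
It fails at once if the beaker, the conical flask or the jar is moved more than 25 mm (distance of any of beaker, flask, jar from where it was at the start of the episode above 0.025 m).
It also fails if it takes over 48 s, if anything falls off the work surface, if the arm or the gripper's body presses on something with over 40 N, if the wrist force passes 120 N, or if a joint passes its speed limit or range.

ROBOT

A 6-joint arm with a two-finger parallel gripper is mounted at the origin on a cart in front of the work surface, level with it; the furniture and walls round the work are solid. World frame = base frame: x ahead of the robot, y to its left, z up, the work surface at z = 0. Lengths are in m, angles in rad, forces in N, time in s.
With the tool pointing down it reaches from about 0.375 to 0.975 m from the base axis. Payload 3.8 kg.
Tool frame: the origin (TCP) lies midway between the tips of the shut fingers; the grasp point (between the pads) lies 19 mm behind it; z points along the fingers, y is the line along which they close (so a half turn about z gives the same grasp; the last joint's range is limited). The gripper opens to 85 mm and grips with 20 to 120 N. Pads are 22 mm wide; open, the fingers measure 114 mm over their backs; the gripper's body (76 mm by 85 mm) begins 54 mm behind the grasp point. The pads swing forward as they close: fully open they stand 13 mm farther back than shut.
Start: joints at [-1.211, 0.264, 1.604, -0, 1.274, -0.037], TCP at [0.261, -0.623, 0.231] pointing down, gripper open.
Joint ranges: [-2.63, 2.63], [-0.94, 2.18], [0.31, 2.57], [-1.31, 4.45], [0, 2.66], [-2.55, 2.55]. Speed limits (rad/s): [2.57, 2.57, 3.14, 3.14, 3.14, 3.14].

INTERFACE

Orientations are given as a rotation vector (axis times angle).
In Python, from workcell import status, read_camera, workorder, masks_of gives the robot as it stands.
- The arm moves only by the tool drive_tool, never from a script. Its argument "rows" is a list of rows, each a list of 7 numbers: the turn, a rotation vector about the tool's x, y, z in degrees, then the shift along the tool's x, y, z in m, then the opening, from 0 (shut) to 1 (fully open). In form: [[ax, ay, az, tx, ty, tz, claw], ...]. A call has 1 to 8 rows; each row shifts and turns the commanded pose from where the row before left it, along the tool's axes as they then stand; what a row does not reach is not made up. A row lasts 1/12 s, in which the tool goes at most 41.7 mm and 7.16 degrees, less where a joint would pass 70% of its speed; a pose out of reach is approached as far as the arm can. A call is refused whole if a number of a shift passes 0.0417 or a number of a turn 7.16, either way. A call with a gripper value outside its range is refused whole. The fingers move at their own pace and stop on an object; "force" is the grip in N (left out, the last holds). Time passes only in rows, so rows that do not move let the fingers close. It gives the time, the measured TCP pose, the force, the opening and the grip force at its end, in the units of the state.
- status.read_state(): the state, without advancing time (a new reading comes with each control period).
- read_camera(name): name is "side" or "top"; returns a dict with "color" (384x512x3 uint8, red, green, blue), "intrinsics" (3x3 intrinsics, pixels), "world_from_camera" (4x4, takes a point from camera to world coordinates). Camera axes: x right, y up, looking along -z (the intrinsics and any distortion apply to the point x, -y, -z); pixel columns grow to the right and rows downward; lengths in m; the calibration is good to about 2 mm. A picture is of the moment at which its call begins. There is no depth.
- workorder.finish_job(): hands the job in; it is judged then, once.
Trained networks look in a picture, given as the dict that the camera call returned (one of the last four; its "shot" number tells which), for a name from the list of things; names that differ only in an ending like _2 or _b are one class to them, and where a whole thing is asked for, a point or a joint stands for the part that bears it (a point fixed in the world has none). Each returns a list of dicts, best first, with "score" (0 to 1); they miss things now and then, are a little off and sometimes report something else, mostly with a low value. They report only what shows in the picture. A call takes as long as a camera call.
- masks_of(picture, name): "mask" (384x512 bool, what is visible of it) and "bbox" ([left, top, right, bottom] in pixels, round what is visible of it).
The state is a dict: "time": time; "q": joint angles; "joint_vel": joint speeds; "joint_torque": joint torques, N m; "tool_pos": TCP position; "tcp_rot": TCP orientation; "wrist_force": force on the tool from outside, world axes, zero at the start; "torque": the same for the moment, N m; "width": opening from 0.0 (shut) to 1.0 (fully open); "grip_force": force on a finger pad.
Only numpy, scipy, OpenCV 4.12 (cv2) and the standard library are available. Lean on these libraries where they do the work, as an engineer would, in place of code of your own. Each camera call takes 0.05 s, during which the arm holds its last target. There are 200 camera calls.

## Working session

There is one attempt and no reset: what is moved stays moved. The work goes in short steps, Python scripts to look and compute and a tool call to move; the robot and the scene stay as the last step left them, time stands still between calls to the robot, and variables do not carry over. Pictures are saved under pics/ and viewed, at most 10 in all, crops included, and the job is handed in when it is done.

Besides the shell and the picture viewer there is one more tool, called after ">>>" in YAML: its name, and indented under it one key for each argument. drive_tool: Moves the arm, as the interface text tells. Its arguments: {"type":"object","properties":{"rows":{"type":"array"},"force":{"type":"number"}},"required":["rows"]}

```bash
mkdir -p pics
cat > h.py <<'E'
import numpy as np, cv2
from workcell import status, read_camera, workorder, masks_of
from scipy.spatial.transform import Rotation as R
def ray(p,u,v):
    K=p["intrinsics"];T=p["world_from_camera"]
    d=T[:3,:3]@np.array([(u-K[0,2])/K[0,0],-(v-K[1,2])/K[1,1],-1.]);return T[:3,3],d
def onz(p,u,v,z):
    o,d=ray(p,u,v);return o+d*(z-o[2])/d[2]
def proj(p,X):
    K=p["intrinsics"];T=p["world_from_camera"];c=T[:3,:3].T@(np.asarray(X)-T[:3,3])
    return np.array([K[0,2]+K[0,0]*c[0]/-c[2],K[1,2]+K[1,1]*-c[1]/-c[2]])
def save(p,n): cv2.imwrite("pics/"+n,p["color"][:,:,::-1])
def st():
    s=status.read_state();print("t",round(s["time"],2),"tcp",np.round(s["tool_pos"],4),"R",np.round(R.from_rotvec(s["tcp_rot"]).as_matrix(),3).tolist(),"F",np.round(s["wrist_force"],1),"w",round(s["width"],2),"q",np.round(s["q"],2));return s
def rect(p,name,z):
    m=masks_of(p,name)
    if not m: print(name,"none");return
    k=m[0]["mask"].astype(np.uint8);c=max(cv2.findContours(k,cv2.RETR_EXTERNAL,cv2.CHAIN_APPROX_NONE)[0],key=cv2.contourArea)[:,0]
    P=np.array([onz(p,u,v,z)[:2] for u,v in c],np.float32)
    r=cv2.minAreaRect(P*1000);print(name,round(m[0]["score"],2),m[0]["bbox"],"rect",np.round(r[0],1),np.round(r[1],1),round(r[2],1));return cv2.boxPoints(r)
E
python3 - <<'E'
from h import *
st()
for c in("top","side"):
    p=read_camera(c);save(p,c+"0.png");print(c,np.round(p["world_from_camera"],3).tolist())
    for n,z in(("spot_plate",.011),("tray",.016),("bench_mat",.002),("beaker",.035),("flask",.0),("jar",.046)):
        b=rect(p,n,z)
        if c=="top" and n in("spot_plate","tray"):print(np.round(b,1).tolist())
E
```

```text
t 0.0 tcp [ 0.2606 -0.6219  0.2299] R [[0.922, 0.386, -0.001], [0.386, -0.922, 0.002], [0.0, -0.002, -1.0]] F [-0.2  0.3 -0.4] w 1.0 q [-1.21  0.26  1.61 -0.    1.27 -0.04]
top [[-0.013, 0.993, -0.121, 0.403], [-1.0, -0.014, -0.004, -0.382], [-0.006, 0.121, 0.993, 0.918], [0.0, 0.0, 0.0, 1.0]]
spot_plate 0.82 [201.8, 203.1, 253.1, 254.8] rect [ 426.6 -299.5] [115.   94.4] 68.2
[[361.3999938964844, -335.3999938964844], [449.1000061035156, -370.3999938964844], [491.79998779296875, -263.6000061035156], [404.1000061035156, -228.60000610351562]]
tray 0.88 [211.5, 132.1, 309.3, 217.5] rect [ 550.9 -382.4] [201.3 128.8] 56.9
[[441.8999938964844, -431.6000061035156], [549.7999877929688, -501.8999938964844], [659.7999877929688, -333.29998779296875], [552.0, -262.8999938964844]]
bench_mat 0.58 [131.6, 100.5, 357.4, 298.6] rect [ 496.5 -347.2] [471.8 302.1] 59.8
beaker 0.87 [300.1, 241.2, 328.2, 265.0] rect [ 367.  -506.1] [57.7 55.6] 43.6
flask 0.82 [316.2, 199.6, 340.4, 229.1] rect [ 451.2 -551.2] [64.4 62.2] 62.3
jar 0.76 [170.5, 125.7, 188.2, 150.8] rect [ 634.3 -192. ] [57.8 46.2] 18.4
side [[0.981, 0.11, -0.16, 0.348], [-0.194, 0.557, -0.807, -1.074], [0.0, 0.823, 0.568, 0.528], [0.0, 0.0, 0.0, 1.0]]
spot_plate 0.59 [212.9, 163.5, 252.5, 191.9] rect [ 427.6 -304.4] [120.   91.6] 68.2
tray 0.81 [254.4, 166.6, 309.9, 224.2] rect [ 543.5 -386.3] [212.8 114.4] 57.7
bench_mat 0.69 [166.1, 142.9, 334.3, 246.0] rect [ 485.8 -341.7] [470.9 270.7] 59.8
beaker 0.94 [204.9, 201.8, 234.7, 244.6] rect [ 358.5 -484.7] [121.4  55.7] 65.1
flask 0.46 [257.5, 206.4, 269.4, 227.1] rect [ 475.8 -437.8] [72.2 30.1] 80.6
jar 0.7 [290.9, 137.3, 308.9, 158.7] rect [ 630.5 -223.6] [116.6  44. ] 72.5
```

```bash
python3 -c "
import cv2,numpy as np
cv2.imwrite('pics/both0.png',cv2.resize(np.vstack([cv2.imread('pics/top0.png'),cv2.imread('pics/side0.png')]),None,fx=.78,fy=.78))"
```

```text
(no output)
```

View pics/both0.png

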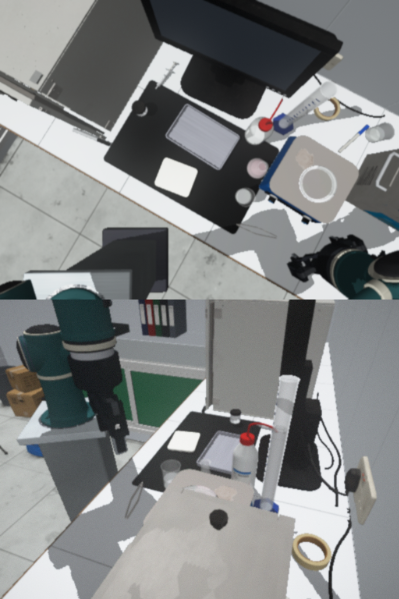

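The top picture shows the plate at about (227,229) px and the tray at (260,175). The beaker and flask are at (314,253) and (328,214), the jar at (180,138), and the arm is at the right. The tray's x axis points about -33° in world and the plate's about -22°, so I'll turn the tool to match the tray and go to the near side of the plate.

>>> drive_tool:
  rows:
    - [0,0,6.95,0,0,0,0.6]
    - [0,0,6.95,0,0,0,0.6]
    - [0,0,6.95,0,0,0,0.6]
    - [0,0,6.95,0,0,0,0.6]
    - [0,0,6.95,0,0,0,0.6]
    - [0,0,6.95,0,0,0,0.6]
    - [0,0,6.95,0,0,0,0.6]
    - [0,0,6.95,0,0,0,0.6]

```text
time: 1.37
tool_pos: [0.2609, -0.6226, 0.2313]
tcp_rot: [3.011, -0.898, 0.0]
wrist_force: [0.5, 0.5, -0.0]
width: 0.603
grip_force: 0.0
```

>>> drive_tool:
  rows:
    - [0,0,0,-0.0135,-0.04,0.01,0.6]
    - [0,0,0,-0.0135,-0.04,0.01,0.6]
    - [0,0,0,-0.0135,-0.04,0.01,0.6]
    - [0,0,0,-0.0135,-0.04,0.01,0.6]
    - [0,0,0,-0.0135,-0.04,0.01,0.6]
    - [0,0,0,-0.0135,-0.04,0.02,0.6]
    - [0,0,0,-0.0135,-0.04,0.03,0.6]
    - [0,0,0,-0.0135,-0.04,0.03,0.6]

```text
time: 2.03
tool_pos: [0.3373, -0.3226, 0.1175]
tcp_rot: [3.012, -0.889, 0.004]
wrist_force: [0.4, -0.4, -0.7]
width: 0.597
grip_force: 0.0
```

```bash
cat >> h.py <<'E'
F=np.array([np.cos(np.radians(-32.8)),np.sin(np.radians(-32.8)),0]);L=np.array([-F[1],F[0],0])
TC=np.array([.5509,-.3824,.002])
def intray(X): d=np.asarray(X)-TC;return np.round([d@F,d@L,d[2]],4)
E
python3 - <<'E'
from h import *
s=st();print("tcp in tray",intray(s["tool_pos"]))
for i in range(2):
    p=read_camera("top")
    for n,z in(("spot_plate",.011),("tray",.016)):
        b=rect(p,n,z)
p=read_camera("side");save(p,"s1.png")
print(intray([.4266,-.2995,.0075]))
cv2.imwrite("pics/s1c.png",cv2.resize(p["color"][90:260,90:340,::-1],None,fx=3,fy=3))
E
```

```text
t 2.03 tcp [ 0.3373 -0.3226  0.1175] R [[0.84, -0.543, 0.002], [-0.543, -0.84, -0.002], [0.003, 0.001, -1.0]] F [ 0.4 -0.4 -0.7] w 0.6 q [-0.82 -0.03  2.16  0.    1.02  1.33]
tcp in tray [-0.2119 -0.0654  0.1155]
spot_plate 0.76 [202.8, 202.7, 252.8, 251.5] rect [ 427.1 -299.1] [111.7  91.4] 66.8
tray 0.7 [211.1, 134.6, 307.2, 217.8] rect [ 550.8 -381.7] [201.8 126.4] 57.9
spot_plate 0.78 [202.8, 203.9, 251.3, 251.5] rect [ 426.7 -299.6] [110.1  89.8] 67.8
tray 0.85 [211.7, 131.8, 306.1, 216.4] rect [ 551.1 -382.8] [201.2 127.5] 57.1
[-0.1494  0.0023  0.0055]
```

View pics/s1c.png

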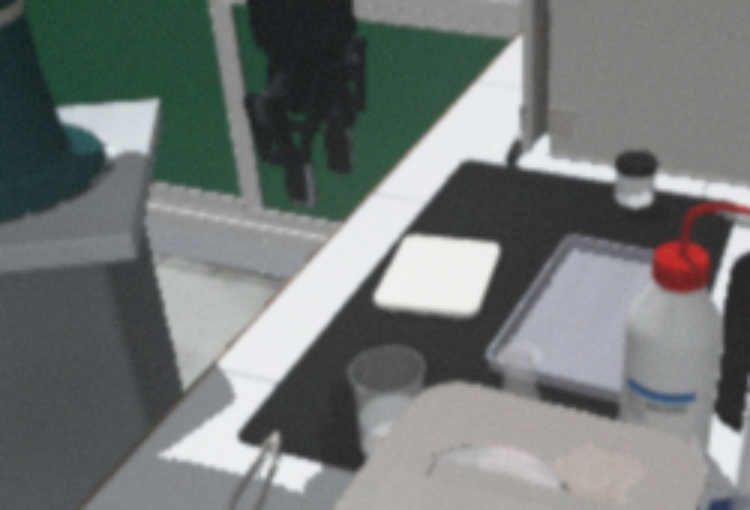

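The side picture shows the gripper above the near side of the plate (crop 440,275), with the mat clear in between. In the tray's frame the plate is at (-149, 2) mm, turned about +10°. Next I'll centre behind it and go down.

>>> drive_tool:
  rows:
    - [0,0,0,-0.004,-0.02,0,0.6]
    - [0,0,0,-0.004,-0.02,0,0.6]
    - [0,0,0,-0.004,-0.021,0.02,0.6]
    - [0,0,0,0,0,0.03,0.6]
    - [0,0,0,0,0,0.03,0.6]
    - [0,0,0,0,0,0.022,0.6]
    - [0,0,0,0,0,0.008,0.6]
    - [0,0,0,0,0,0,0.6]

```text
time: 3.05
tool_pos: [0.3587, -0.2661, 0.0059]
tcp_rot: [-3.012, 0.891, 0.004]
wrist_force: [0.1, 0.0, 0.4]
width: 0.603
grip_force: 0.0
```

>>> drive_tool:
  rows:
    - [0,0,0,0,0,0.002,0.6]
    - [0,0,0,0,0,0.002,0.6]
    - [0,0,0,0,0,0,0.6]

```text
time: 3.3
tool_pos: [0.3608, -0.2673, 0.0045]
tcp_rot: [3.012, -0.889, 0.004]
wrist_force: [-0.3, 0.1, 0.4]
width: 0.599
grip_force: 0.0
```

>>> drive_tool:
  rows:
    - [0,0,0,0,0,0.001,0.6]
    - [0,0,0,0,0,0.001,0.6]
    - [0,0,0,0,0,0,0.6]

```text
time: 3.55
tool_pos: [0.3599, -0.2662, 0.0016]
tcp_rot: [3.013, -0.889, 0.002]
wrist_force: [0.5, -0.5, -0.2]
width: 0.597
grip_force: 0.0
```

>>> drive_tool:
  rows:
    - [0,0,0,0,0,0.001,0.6]
    - [0,0,0,0,0,0.001,0.6]
    - [0,0,0,0,0,0,0.6]

```text
time: 3.8
tool_pos: [0.3594, -0.2658, -0.001]
tcp_rot: [-3.013, 0.889, 0.001]
wrist_force: [0.7, 0.5, 0.0]
width: 0.602
grip_force: 0.0
```

```bash
python3 -c "
from h import *
s=st();print(intray(s['tool_pos']))"
```

```text
t 3.8 tcp [ 0.3594 -0.2658 -0.001 ] R [[0.84, -0.543, -0.0], [-0.543, -0.84, 0.0], [-0.0, -0.0, -1.0]] F [0.7 0.5 0. ] w 0.6 q [-0.69  0.12  2.27 -0.    0.75  1.45]
[-0.2241 -0.0057 -0.003 ]
```

>>> drive_tool:
  rows:
    - [0,0,0,0,0,0.001,0.6]
    - [0,0,0,0,0,0.001,0.6]
    - [0,0,0,0,0,0,0.6]

```text
time: 4.05
tool_pos: [0.3596, -0.2659, -0.0029]
tcp_rot: [-3.013, 0.889, 0.0]
wrist_force: [0.2, 0.7, 2.1]
width: 0.603
grip_force: 0.9
```

>>> drive_tool:
  rows:
    - [0,0,0,0,0,0.001,0.6]
    - [0,0,0,0,0,0,0.6]

```text
time: 4.22
tool_pos: [0.3598, -0.266, -0.0032]
tcp_rot: [-3.013, 0.889, 0.0]
wrist_force: [-2.1, 0.8, 8.8]
width: 0.601
grip_force: 4.0
```

>>> drive_tool:
  rows:
    - [0,0,0,0,0,0.001,0.6]
    - [0,0,0,0,0,0,0.6]

```text
time: 4.38
tool_pos: [0.3598, -0.266, -0.0033]
tcp_rot: [-3.013, 0.888, 0.001]
wrist_force: [-5.0, 4.5, 18.0]
width: 0.602
grip_force: 8.9
```

>>> drive_tool:
  rows:
    - [0,0,0,0,0,-0.004,0.6]
    - [0,0,0,0,0,0,0.6]
    - [0,0,0,0.005,0,0,0.6]
    - [0,0,0,0.005,0,0,0.6]
    - [0,0,0,0.005,0,0,0.6]
    - [0,0,0,0.005,0,0,0.6]
    - [0,0,0,0.005,0,0,0.6]
    - [0,0,0,0,0,0,0.6]

```text
time: 5.05
tool_pos: [0.3817, -0.2803, -0.0008]
tcp_rot: [3.013, -0.888, 0.001]
wrist_force: [0.2, -0.2, 0.2]
width: 0.598
grip_force: 0.0
```

>>> drive_tool:
  rows:
    - [0,0,0,0.005,0,0,0.6]
    - [0,0,0,0.005,0,0,0.6]
    - [0,0,0,0.005,0,0,0.6]
    - [0,0,0,0,0,0,0.6]

```text
time: 5.38
tool_pos: [0.3944, -0.2885, -0.0006]
tcp_rot: [3.013, -0.888, 0.003]
wrist_force: [-0.2, -0.3, -0.8]
width: 0.599
grip_force: 0.0
```

Run:
```python
from h import *
s=st();print(intray(s['tool_pos']))
p=read_camera("top");save(p,"t2.png")
b=rect(p,"spot_plate",.012)
print([intray([*(x/1000),.01]).tolist() for x in b])
q=read_camera("side")
cv2.imwrite("pics/c2.png",np.vstack([cv2.resize(x["color"][a:a+100,b:b+200,::-1],None,fx=3,fy=3)for x,a,b in((p,150,150),(q,125,170))]))
```

```text
t 5.38 tcp [ 0.3944 -0.2885 -0.0006] R [[0.84, -0.543, 0.001], [-0.543, -0.84, -0.001], [0.002, 0.0, -1.0]] F [-0.2 -0.3 -0.8] w 0.6 q [-0.68  0.19  2.19  0.    0.77  1.46]
[-0.1824 -0.0059 -0.0026]
spot_plate 0.71 [214.3, 192.7, 261.6, 245.3] rect [ 446.8 -321.7] [115.2  83.3] 57.2
[[-0.162, -0.0629, 0.008], [-0.0787, -0.0629, 0.008], [-0.0787, 0.0523, 0.008], [-0.162, 0.0522, 0.008]]
```

View pics/c2.png

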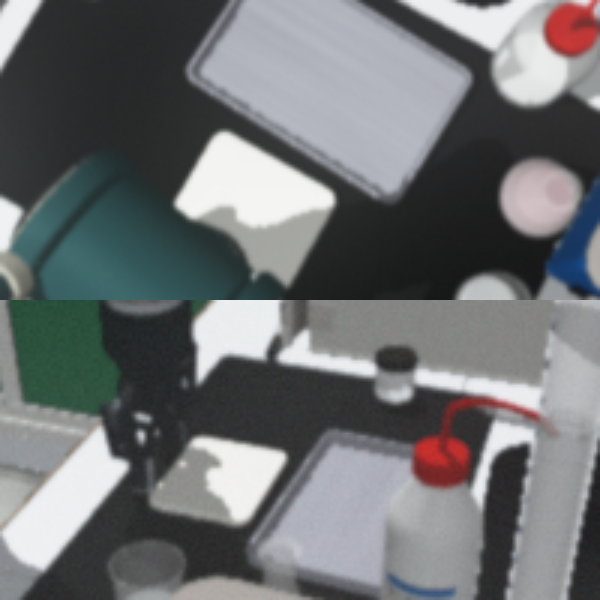

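Top and side views show the plate now square to the rim, its far edge about 16 mm short of it (top crop 265,160), with the fingers at its near edge. I'll push on to the rim and probe for the mat again.

>>> drive_tool:
  rows:
    - [0,0,0,0,0,0.001,0.6]
    - [0,0,0,0,0,0,0.6]

```text
time: 5.7
tool_pos: [0.3934, -0.2878, -0.0012]
tcp_rot: [3.013, -0.889, 0.001]
wrist_force: [-0.9, 1.3, 5.3]
width: 0.593
grip_force: 2.6
```

>>> drive_tool:
  rows:
    - [0,0,0,0.004,0,0,0.6]
    - [0,0,0,0.004,0,0,0.6]
    - [0,0,0,0.004,0,0,0.6]
    - [0,0,0,0,0,0,0.6]

```text
time: 6.03
tool_pos: [0.3974, -0.2903, -0.0013]
tcp_rot: [-3.009, 0.887, 0.023]
wrist_force: [-11.4, 6.4, 18.7]
width: 0.6
grip_force: 9.8
```

>>> drive_tool:
  rows:
    - [0,0,0,0.002,0,0,0.6]
    - [0,0,0,0.002,0,0,0.6]
    - [0,0,0,0,0,0,0.6]

```text
time: 6.28
tool_pos: [0.4039, -0.2944, -0.0013]
tcp_rot: [-3.011, 0.888, 0.01]
wrist_force: [-10.0, 6.9, 17.5]
width: 0.605
grip_force: 9.0
```

>>> drive_tool:
  rows:
    - [0,0,0,0,0,-0.0015,0.6]
    - [0,0,0,0,0,0,0.6]

```text
time: 6.45
tool_pos: [0.4064, -0.2962, -0.0002]
tcp_rot: [3.013, -0.889, 0.0]
wrist_force: [-1.3, 0.9, 0.9]
width: 0.594
grip_force: 0.6
```

>>> drive_tool:
  rows:
    - [0,0,0,0.001,0,0,0.6]
    - [0,0,0,0,0,0,0.6]

```text
time: 6.62
tool_pos: [0.4076, -0.297, -0.0004]
tcp_rot: [3.013, -0.889, 0.0]
wrist_force: [-0.1, 0.1, 0.1]
width: 0.6
grip_force: 0.5
```

```bash
python3 -c "
from h import *
s=st();print(intray(s['tool_pos']),s['wrist_force']@F,s['wrist_force'])"
```

```text
t 6.62 tcp [ 4.076e-01 -2.970e-01 -4.000e-04] R [[0.84, -0.543, 0.0], [-0.543, -0.84, -0.0], [0.0, 0.0, -1.0]] F [-0.1  0.1  0.1] w 0.6 q [-0.68  0.21  2.15  0.    0.78  1.47]
[-0.1668 -0.0058 -0.0024] -0.08945991265863378 [-0.06137114  0.06991472  0.14756604]
```

Now I'll advance in 1 mm steps to find the rim.

>>> drive_tool:
  rows:
    - [0,0,0,0.001,0,0,0.6]
    - [0,0,0,0.001,0,0,0.6]
    - [0,0,0,0,0,0,0.6]

```text
time: 6.87
tool_pos: [0.4095, -0.2982, -0.0004]
tcp_rot: [3.013, -0.889, 0.001]
wrist_force: [-0.2, 0.5, 0.1]
width: 0.601
grip_force: 0.1
```

>>> drive_tool:
  rows:
    - [0,0,0,0.001,0,0,0.6]
    - [0,0,0,0.001,0,0,0.6]
    - [0,0,0,0,0,0,0.6]

```text
time: 7.12
tool_pos: [0.4098, -0.2983, -0.0007]
tcp_rot: [-3.012, 0.888, 0.005]
wrist_force: [-4.4, 2.4, 4.1]
width: 0.602
grip_force: 2.5
```

>>> drive_tool:
  rows:
    - [0,0,0,0.002,0,0,0.6]
    - [0,0,0,0,0,-0.001,0.6]
    - [0,0,0,0,0,-0.001,0.6]
    - [0,0,0,0,0,-0.001,0.6]
    - [0,0,0,0,0,-0.001,0.6]
    - [0,0,0,0,0,0,0.6]

```text
time: 7.62
tool_pos: [0.4099, -0.2981, 0.0022]
tcp_rot: [-3.011, 0.889, 0.009]
wrist_force: [-4.9, 3.4, -0.9]
width: 0.599
grip_force: 2.9
```

>>> drive_tool:
  rows:
    - [0,0,0,0,0,-0.001,0.6]
    - [0,0,0,0,0,-0.001,0.6]
    - [0,0,0,0,0,-0.001,0.6]
    - [0,0,0,0,0,-0.001,0.6]
    - [0,0,0,0,0,0,0.6]

```text
time: 8.03
tool_pos: [0.4099, -0.2981, 0.0062]
tcp_rot: [-3.011, 0.888, 0.009]
wrist_force: [-5.4, 3.2, -0.6]
width: 0.598
grip_force: 3.0
```

Run:
```python
from h import *
s=st();print(intray(s['tool_pos']))
p=read_camera("top")
rect(p,"spot_plate",.012)
q=read_camera("side")
cv2.imwrite("pics/c3.png",np.vstack([cv2.resize(x["color"][a:a+60,b:b+120,::-1],None,fx=5,fy=5)for x,a,b in((p,180,190),(q,145,205))]))
```

```text
t 8.03 tcp [ 0.4099 -0.2981  0.0062] R [[0.84, -0.543, -0.005], [-0.543, -0.84, 0.004], [-0.006, -0.001, -1.0]] F [-5.4  3.2 -0.6] w 0.6 q [-0.68  0.21  2.14 -0.    0.8   1.47]
[-0.1642 -0.0055  0.0042]
spot_plate 0.89 [220.4, 185.4, 264.3, 233.1] rect [ 468.3 -335.2] [112.3  62.9] 55.5
```

View pics/c3.png

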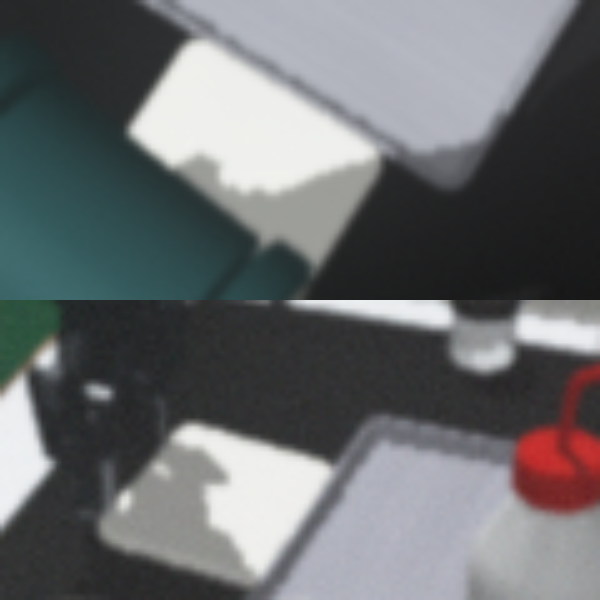

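The plate is square against the rim. The vertical force of about -0.7 N matches half its weight, so the near edge is rising with the tips. I'll go on along the arc.

>>> drive_tool:
  rows:
    - [0,0,0,0.0003,0,-0.002,0.6]
    - [0,0,0,0.0003,0,-0.002,0.6]
    - [0,0,0,0.0003,0,-0.002,0.6]
    - [0,0,0,0.0004,0,-0.002,0.6]
    - [0,0,0,0,0,0,0.6]

```text
time: 8.6
tool_pos: [0.4104, -0.2984, 0.0141]
tcp_rot: [-3.01, 0.888, 0.012]
wrist_force: [-5.4, 4.6, 0.2]
width: 0.601
grip_force: 3.7
```

```bash
cat >> h.py <<'E'
def edges(q,tag=""):
    # plate tilt fit in side camera: compare mask with prediction (slab, pivot at far edge on mat) over tilt
    m=masks_of(q,"spot_plate");
    if not m: print("no mask");return
    k=m[0]["mask"];best=[]
    for th in np.radians(np.arange(0,181,3)):
      for xp in (-.063,-.055):
        a=-np.array([np.cos(th),0,-np.sin(th)]);n=np.array([np.sin(th),0,np.cos(th)])
        pts=[]
        for s in(0,.092):
            for y in(-.0615,.0505):
                for t in(0,.007):
                    v=np.array([xp,y,.004])+s*a+t*n; w=TC+F*v[0]+L*v[1]+[0,0,v[2]];pts.append(proj(q,w))
        h=cv2.convexHull(np.float32(pts));z=np.zeros(k.shape,np.uint8);cv2.fillConvexPoly(z,np.int32(np.round(h)),1)
        best.append(((z&k).sum()/(z|k).sum(),round(np.degrees(th)),xp))
    print(tag,"score",round(m[0]["score"],2),m[0]["bbox"],"tilt fit",sorted(best)[::-1][:4])
E
python3 - <<'E'
from h import *
s=st();print(intray(s['tool_pos']))
edges(read_camera("side"))
E
```

```text
t 8.6 tcp [ 0.4104 -0.2984  0.0141] R [[0.84, -0.543, -0.006], [-0.543, -0.84, 0.005], [-0.008, -0.001, -1.0]] F [-5.4  4.6  0.2] w 0.6 q [-0.68  0.2   2.13 -0.    0.82  1.47]
[-0.1636 -0.0055  0.0121]
no mask
```

The horizontal force is still there with the tips above the deck's original height, so the edge is up. On along the arc.

>>> drive_tool:
  rows:
    - [0,0,0,0.0004,0,-0.002,0.6]
    - [0,0,0,0.0004,0,-0.002,0.6]
    - [0,0,0,0.0004,0,-0.002,0.6]
    - [0,0,0,0.0004,0,-0.002,0.6]
    - [0,0,0,0.0005,0,-0.002,0.6]
    - [0,0,0,0.0005,0,-0.002,0.6]
    - [0,0,0,0.0006,0,-0.002,0.6]
    - [0,0,0,0.0006,0,-0.002,0.6]

```text
time: 9.37
tool_pos: [0.413, -0.3, 0.0297]
tcp_rot: [-3.01, 0.888, 0.014]
wrist_force: [-7.6, 5.0, 2.4]
width: 0.599
grip_force: 4.7
```

Run:
```python
from h import *
s=st();print(intray(s['tool_pos']))
q=read_camera("side");edges(q);p=read_camera("top");edges(p)
cv2.imwrite("pics/c4.png",np.vstack([cv2.resize(x["color"][a:a+60,b:b+120,::-1],None,fx=5,fy=5)for x,a,b in((p,180,190),(q,135,205))]))
```

```text
t 9.37 tcp [ 0.413  -0.3     0.0297] R [[0.84, -0.543, -0.008], [-0.543, -0.84, 0.006], [-0.01, -0.001, -1.0]] F [-7.6  5.   2.4] w 0.6 q [-0.68  0.18  2.12 -0.    0.85  1.47]
[-0.1606 -0.0054  0.0277]
 score 0.97 [225.7, 158.4, 268.4, 199.0] tilt fit [(np.float64(0.8434704830053668), 15, -0.063), (np.float64(0.8427167113494192), 21, -0.063), (np.float64(0.8389679715302492), 18, -0.063), (np.float64(0.8187444739168878), 12, -0.063)]
 score 0.78 [222.4, 189.4, 263.9, 226.6] tilt fit [(np.float64(0.7564604541895067), 54, -0.063), (np.float64(0.7388679245283019), 51, -0.063), (np.float64(0.7279293739967897), 57, -0.063), (np.float64(0.6838799720865317), 48, -0.063)]
```

View pics/c4.png

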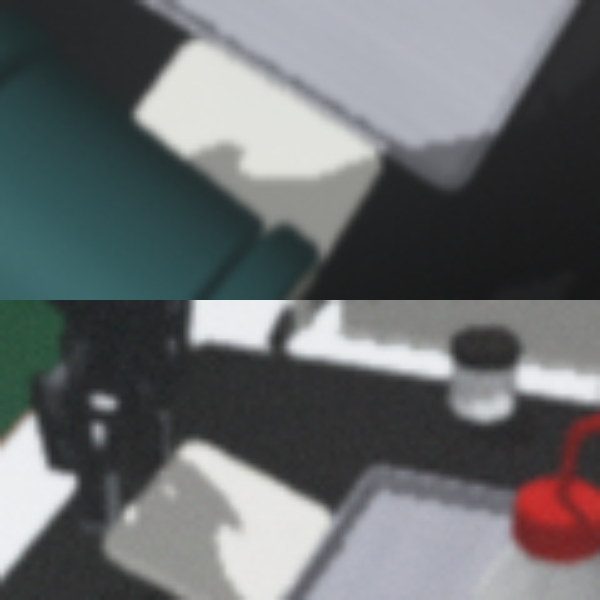

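The side crop shows the plate tilted about 20°, its far edge still at the rim. Tips are at its near edge (110,530). On along the arc.

>>> drive_tool:
  rows:
    - [0,0,0,0.0014,0,-0.004,0.6]
    - [0,0,0,0.0017,0,-0.004,0.6]
    - [0,0,0,0.0019,0,-0.004,0.6]
    - [0,0,0,0.0022,0,-0.004,0.6]
    - [0,0,0,0,0,0,0.6]

```text
time: 9.98
tool_pos: [0.4188, -0.3038, 0.0466]
tcp_rot: [-3.01, 0.888, 0.016]
wrist_force: [-10.6, 7.8, 6.1]
width: 0.599
grip_force: 6.5
```

>>> drive_tool:
  rows:
    - [0,0,0,0.0024,0,-0.004,0.6]
    - [0,0,0,0.0027,0,-0.004,0.6]
    - [0,0,0,0.003,0,-0.004,0.6]
    - [0,0,0,0,0,0,0.6]

```text
time: 10.32
tool_pos: [0.4284, -0.3101, 0.06]
tcp_rot: [-3.012, 0.888, 0.006]
wrist_force: [-6.7, 5.4, 6.7]
width: 0.601
grip_force: 5.3
```

Run:
```python
from h import *
s=st();print(intray(s['tool_pos']))
q=read_camera("side");edges(q)
```

```text
t 10.32 tcp [ 0.4284 -0.3101  0.06  ] R [[0.84, -0.543, -0.003], [-0.543, -0.84, 0.003], [-0.004, -0.0, -1.0]] F [-6.7  5.4  6.7] w 0.6 q [-0.67  0.16  2.07  0.    0.91  1.47]
[-0.1422 -0.0056  0.058 ]
 score 0.61 [232.5, 155.3, 268.2, 199.9] tilt fit [(np.float64(0.8583992963940194), 36, -0.063), (np.float64(0.8452797202797203), 39, -0.063), (np.float64(0.84375), 33, -0.063), (np.float64(0.8267241379310345), 30, -0.063)]
```

Tilt is about 38–40° and tracking the arc well.

>>> drive_tool:
  rows:
    - [0,0,0,0.0034,0,-0.0038,0.6]
    - [0,0,0,0.004,0,-0.0038,0.6]
    - [0,0,0,0.0046,0,-0.0038,0.6]
    - [0,0,0,0,0,0,0.6]

```text
time: 10.75
tool_pos: [0.4395, -0.3174, 0.0724]
tcp_rot: [-3.012, 0.889, 0.003]
wrist_force: [-7.2, 5.0, 9.2]
width: 0.603
grip_force: 6.5
```

>>> drive_tool:
  rows:
    - [0,0,0,0.0054,0,-0.0036,0.6]
    - [0,0,0,0.0064,0,-0.0036,0.6]
    - [0,0,0,0,0,0,0.6]

```text
time: 11.0
tool_pos: [0.4507, -0.3246, 0.0807]
tcp_rot: [3.013, -0.889, 0.002]
wrist_force: [-5.6, 4.5, 13.7]
width: 0.598
grip_force: 7.3
```

Run:
```python
from h import *
s=st();print(intray(s['tool_pos']))
q=read_camera("side");edges(q)
cv2.imwrite("pics/c5.png",cv2.resize(q["color"][125:205,195:295,::-1],None,fx=6,fy=6))
```

```text
t 11.0 tcp [ 0.4507 -0.3246  0.0807] R [[0.84, -0.543, 0.001], [-0.543, -0.84, -0.0], [0.001, -0.0, -1.0]] F [-5.6  4.5 13.7] w 0.6 q [-0.67  0.18  2.    0.    0.96  1.47]
[-0.1155 -0.0058  0.0787]
no mask
```

View pics/c5.png

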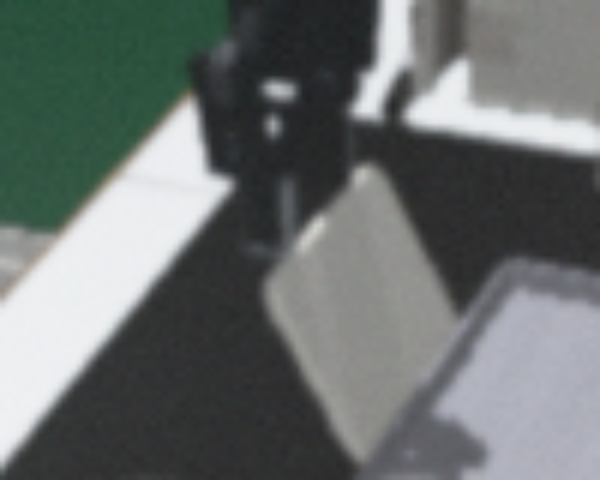

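The side crop shows the plate standing at about 60° with the tips at its upper edge (260,250) and the foot against the rim. The force runs along the plate, so I'll ease the downward part and keep going forward.

>>> drive_tool:
  rows:
    - [0,0,0,0.005,0,-0.0028,0.6]
    - [0,0,0,0.005,0,-0.0025,0.6]
    - [0,0,0,0.0054,0,-0.0018,0.6]
    - [0,0,0,0,0,0,0.6]

```text
time: 11.43
tool_pos: [0.465, -0.334, 0.0876]
tcp_rot: [3.012, -0.888, 0.008]
wrist_force: [-0.9, 0.5, 7.1]
width: 0.599
grip_force: 3.3
```

Run:
```python
from h import *
s=st();print(intray(s['tool_pos']))
q=read_camera("side");edges(q)
```

```text
t 11.43 tcp [ 0.465  -0.334   0.0876] R [[0.84, -0.543, 0.004], [-0.543, -0.84, -0.003], [0.005, 0.0, -1.0]] F [-0.9  0.5  7.1] w 0.6 q [-0.67  0.2   1.96  0.    0.97  1.48]
[-0.0984 -0.0059  0.0856]
 score 0.77 [244.4, 153.3, 269.1, 199.4] tilt fit [(np.float64(0.7362409138110073), 72, -0.063), (np.float64(0.7246231155778895), 69, -0.063), (np.float64(0.7172619047619048), 66, -0.063), (np.float64(0.7052740434332989), 75, -0.063)]
```

Tilt is about 72–75°, so step 2 should be met. Now over the top.

>>> drive_tool:
  rows:
    - [0,0,0,0.0055,0,-0.0013,0.6]
    - [0,0,0,0.0055,0,-0.001,0.6]
    - [0,0,0,0.0055,0,-0.0008,0.6]
    - [0,0,0,0,0,0,0.6]

```text
time: 11.87
tool_pos: [0.4789, -0.343, 0.0903]
tcp_rot: [3.012, -0.888, 0.008]
wrist_force: [-0.4, 1.4, 8.2]
width: 0.604
grip_force: 4.0
```

Run:
```python
from h import *
s=st();print(intray(s['tool_pos']))
q=read_camera("side");edges(q)
cv2.imwrite("pics/c6.png",cv2.resize(q["color"][125:205,195:295,::-1],None,fx=6,fy=6))
```

```text
t 11.87 tcp [ 0.4789 -0.343   0.0903] R [[0.84, -0.543, 0.004], [-0.543, -0.84, -0.003], [0.005, 0.0, -1.0]] F [-0.4  1.4  8.2] w 0.6 q [-0.66  0.23  1.93  0.    0.98  1.48]
[-0.0818 -0.0059  0.0883]
 score 0.65 [247.4, 150.0, 270.0, 199.4] tilt fit [(np.float64(0.731042654028436), 81, -0.063), (np.float64(0.7195704057279236), 84, -0.063), (np.float64(0.7149321266968326), 78, -0.063), (np.float64(0.6645299145299145), 75, -0.063)]
```

View pics/c6.png

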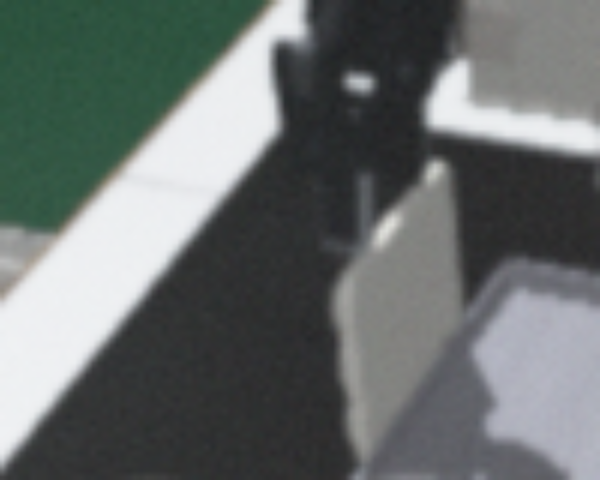

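The plate is nearly upright at about 82°, with the tips still at its upper edge (340,245). A bit further.

>>> drive_tool:
  rows:
    - [0,0,0,0.0055,0,-0.0005,0.6]
    - [0,0,0,0.0055,0,-0.0002,0.6]
    - [0,0,0,0.0055,0,0.0002,0.6]
    - [0,0,0,0.0055,0,0.0005,0.6]
    - [0,0,0,0.0055,0,0.001,0.6]
    - [0,0,0,0,0,0,0.6]

```text
time: 12.47
tool_pos: [0.5021, -0.3581, 0.0892]
tcp_rot: [3.011, -0.888, 0.009]
wrist_force: [0.8, -0.4, 5.5]
width: 0.598
grip_force: 3.5
```

Run:
```python
from h import *
s=st();print(intray(s['tool_pos']))
q=read_camera("side");edges(q)
cv2.imwrite("pics/c7.png",cv2.resize(q["color"][125:205,195:315,::-1],None,fx=6,fy=6))
```

```text
t 12.47 tcp [ 0.5021 -0.3581  0.0892] R [[0.84, -0.543, 0.005], [-0.543, -0.84, -0.003], [0.006, 0.0, -1.0]] F [ 0.8 -0.4  5.5] w 0.6 q [-0.66  0.27  1.87  0.    0.99  1.48]
[-0.0542 -0.006   0.0872]
 score 0.67 [252.5, 153.7, 276.6, 199.3] tilt fit [(np.float64(0.5635451505016722), 99, -0.063), (np.float64(0.5621970920840065), 96, -0.063), (np.float64(0.5029239766081871), 93, -0.063), (np.float64(0.5025906735751295), 102, -0.063)]
```

View pics/c7.png

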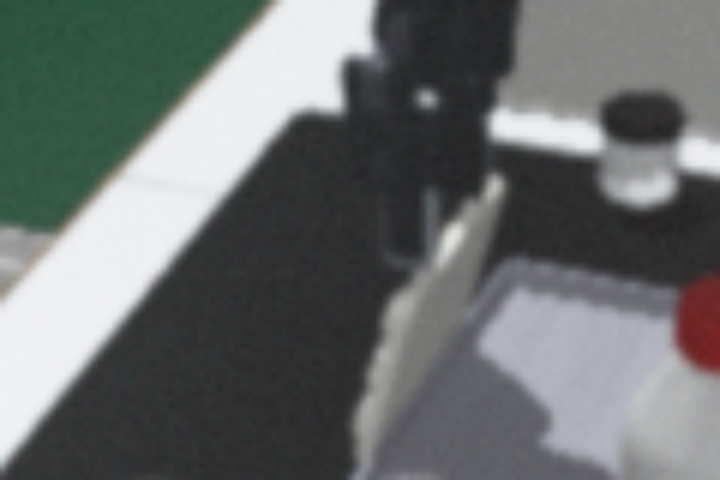

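Past upright now (about 98°) and leaning over the rim. I'll follow it forward and down.

>>> drive_tool:
  rows:
    - [0,0,0,0.008,0,0.001,0.6]
    - [0,0,0,0.008,0,0.002,0.6]
    - [0,0,0,0.008,0,0.003,0.6]
    - [0,0,0,0.008,0,0.004,0.6]
    - [0,0,0,0.008,0,0.004,0.6]
    - [0,0,0,0,0,0,0.6]

```text
time: 13.07
tool_pos: [0.5337, -0.3784, 0.0716]
tcp_rot: [-3.013, 0.889, 0.002]
wrist_force: [-0.2, 0.1, -0.2]
width: 0.598
grip_force: 0.0
```

Run:
```python
from h import *
s=st();print(intray(s['tool_pos']))
q=read_camera("side");edges(q)
p=read_camera("top");rect(p,"spot_plate",.02)
cv2.imwrite("pics/c8.png",np.vstack([cv2.resize(x["color"][a:a+60,b:b+120,::-1],None,fx=5,fy=5)for x,a,b in((p,160,190),(q,145,205))]))
```

```text
t 13.07 tcp [ 0.5337 -0.3784  0.0716] R [[0.84, -0.543, -0.001], [-0.543, -0.84, 0.001], [-0.001, -0.0, -1.0]] F [-0.2  0.1 -0.2] w 0.6 q [-0.65  0.36  1.79  0.    0.99  1.49]
[-0.0166 -0.0059  0.0696]
 score 0.58 [250.5, 172.4, 291.6, 206.9] tilt fit [(np.float64(0.5584817970565453), 162, -0.063), (np.float64(0.5578125), 159, -0.063), (np.float64(0.554380664652568), 165, -0.063), (np.float64(0.553002223869533), 168, -0.063)]
spot_plate 0.95 [227.7, 174.1, 272.6, 217.7] rect [ 514.2 -327.6] [58.1 54.3] 44.5
```

View pics/c8.png

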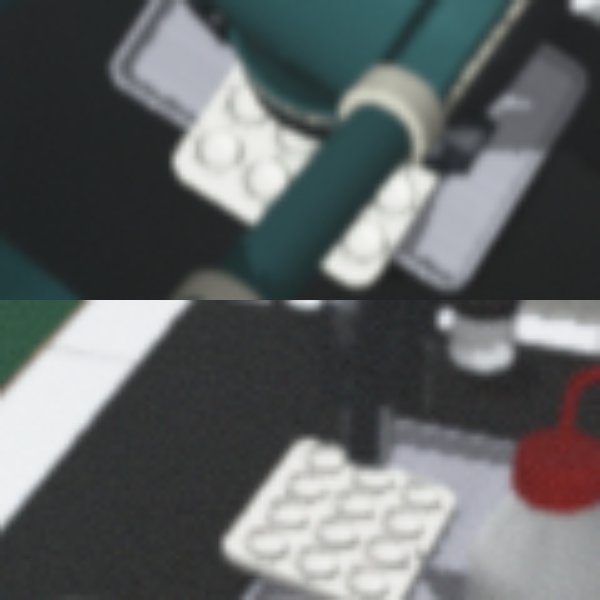

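The plate lies wells up on the rim (side crop 340,520), its robot-side edge overhanging outside at (225,540). I'll measure the overhang, then retreat behind it and push.

Run:
```python
from h import *
p=read_camera("top");q=read_camera("side")
for u,v in((225,193),(261,217)): print(intray(onz(p,u,v,.022)))
for u,v in((249.5,253-60),(287,205)): print(intray(onz(q,u,v,.022)))
```

```text
[-0.0825  0.0446  0.02  ]
[-0.0854 -0.0584  0.02  ]
[-0.0837 -0.0514  0.02  ]
[ 0.0178 -0.0633  0.02  ]
```

>>> drive_tool:
  rows:
    - [0,0,0,0,0,-0.02,0.6]
    - [0,0,0,-0.03,0,0,0.6]
    - [0,0,0,-0.04,0,0,0.6]
    - [0,0,0,-0.04,0,0,0.6]
    - [0,0,0,-0.02,0,0.02,0.6]
    - [0,0,0,0,0,0.03,0.6]
    - [0,0,0,0,0,0.02,0.6]
    - [0,0,0,0,0,0,0.6]

```text
time: 14.03
tool_pos: [0.4203, -0.3047, 0.0199]
tcp_rot: [-3.011, 0.888, 0.011]
wrist_force: [-1.6, 0.8, -0.9]
width: 0.601
grip_force: 0.0
```

Run:
```python
from h import *
s=st();print(intray(s['tool_pos']))
p=read_camera("top");b=rect(p,"spot_plate",.02);print([intray([*(x/1000),.02]).tolist() for x in b])
q=read_camera("side");b=rect(q,"spot_plate",.018);print([intray([*(x/1000),.02]).tolist() for x in b])
```

```text
t 14.03 tcp [ 0.4203 -0.3047  0.0199] R [[0.84, -0.543, -0.006], [-0.543, -0.84, 0.005], [-0.007, -0.001, -1.0]] F [-1.6  0.8 -0.9] w 0.6 q [-0.68  0.21  2.11 -0.    0.83  1.47]
[-0.1519 -0.0054  0.0179]
spot_plate 0.88 [227.8, 164.6, 280.3, 217.4] rect [ 513.6 -366. ] [113.3  90.3] 56.7
[[-0.0859, -0.0626, 0.018], [0.0044, -0.0634, 0.018], [0.0055, 0.0498, 0.018], [-0.0849, 0.0507, 0.018]]
spot_plate 0.91 [248.5, 171.9, 292.7, 207.5] rect [ 515.1 -368.8] [134.7  95.4] 58.9
[[-0.0831, -0.0767, 0.018], [0.0123, -0.0739, 0.018], [0.0083, 0.0608, 0.018], [-0.0871, 0.0579, 0.018]]
```

>>> drive_tool:
  rows:
    - [0,0,0,0.012,0,0.0025,0.6]
    - [0,0,0,0.012,0,0,0.6]
    - [0,0,0,0.012,0,0,0.6]
    - [0,0,0,0.012,0,0,0.6]
    - [0,0,0,0.007,0,0,0.6]
    - [0,0,0,0.005,0,0,0.6]
    - [0,0,0,0.004,0,0,0.6]
    - [0,0,0,0,0,0,0.6]

```text
time: 14.9
tool_pos: [0.4786, -0.3429, 0.0213]
tcp_rot: [3.013, -0.889, 0.002]
wrist_force: [-0.0, 1.0, 0.1]
width: 0.602
grip_force: 0.0
```

>>> drive_tool:
  rows:
    - [0,0,0,0.004,0,0,0.6]
    - [0,0,0,0.004,0,0,0.6]
    - [0,0,0,0.004,0,0,0.6]
    - [0,0,0,0,0,0,0.6]

```text
time: 15.23
tool_pos: [0.4887, -0.3494, 0.0212]
tcp_rot: [3.013, -0.889, 0.002]
wrist_force: [-0.6, 0.0, -0.9]
width: 0.596
grip_force: 0.0
```

Run:
```python
from h import *
s=st();print(intray(s['tool_pos']))
p=read_camera("top");b=rect(p,"spot_plate",.018);print([intray([*(x/1000),.02]).tolist() for x in b])
q=read_camera("side");b=rect(q,"spot_plate",.015);print([intray([*(x/1000),.02]).tolist() for x in b])
```

```text
t 15.23 tcp [ 0.4887 -0.3494  0.0212] R [[0.84, -0.543, 0.001], [-0.543, -0.84, -0.001], [0.001, 0.0, -1.0]] F [-0.6  0.  -0.9] w 0.6 q [-0.66  0.33  1.94  0.    0.87  1.48]
[-0.0702 -0.006   0.0192]
spot_plate noneTraceback (most recent call last):
  File "<stdin>", line 3, in <module>
TypeError: 'NoneType' object is not iterable
```

Run:
```python
from h import *
for c in("top","side","side"):
    p=read_camera(c);b=rect(p,"spot_plate",.015)
    if b is not None:print([intray([*(x/1000),.02]).tolist() for x in b])
```

```text
spot_plate none
spot_plate 0.9 [255.1, 172.5, 296.5, 207.2] rect [ 527.9 -378.5] [131.4  95.9] 58.9
[[-0.0674, -0.0763, 0.018], [0.0284, -0.0734, 0.018], [0.0244, 0.0579, 0.018], [-0.0714, 0.055, 0.018]]
spot_plate 0.72 [254.3, 175.2, 298.8, 206.9] rect [ 529.4 -377.7] [127.6  95. ] 58.1
[[-0.0671, -0.0722, 0.018], [0.0278, -0.0707, 0.018], [0.0258, 0.0569, 0.018], [-0.0692, 0.0553, 0.018]]
```

The plate has slid in about 16 mm. I'll keep pushing a little lower.

>>> drive_tool:
  rows:
    - [0,0,0,0,0,0.002,0.6]
    - [0,0,0,0.004,0,0,0.6]
    - [0,0,0,0.004,0,0,0.6]
    - [0,0,0,0.003,0,0,0.6]
    - [0,0,0,0,0,0,0.6]

```text
time: 16.05
tool_pos: [0.4978, -0.3552, 0.0191]
tcp_rot: [3.013, -0.888, 0.002]
wrist_force: [1.3, -0.8, 1.5]
width: 0.599
grip_force: 0.7
```

Run:
```python
from h import *
s=st();print(intray(s['tool_pos']))
for c in("top","side","side"):
    p=read_camera(c);b=rect(p,"spot_plate",.01)
    if b is not None:print([intray([*(x/1000),.02]).tolist() for x in b])
```

```text
t 16.05 tcp [ 0.4978 -0.3552  0.0191] R [[0.84, -0.543, 0.001], [-0.543, -0.84, -0.001], [0.001, 0.0, -1.0]] F [ 1.3 -0.8  1.5] w 0.6 q [-0.66  0.35  1.91  0.    0.87  1.48]
[-0.0594 -0.0059  0.0171]
spot_plate none
spot_plate 0.55 [261.4, 175.9, 302.6, 209.6] rect [ 538.7 -375.2] [128.4  96.4] 56.9
[[-0.0627, -0.0645, 0.018], [0.0336, -0.0651, 0.018], [0.0344, 0.0634, 0.018], [-0.062, 0.064, 0.018]]
spot_plate 0.61 [258.0, 174.7, 301.0, 210.6] rect [ 540.1 -374.6] [122.8  96.5] 54.7
[[-0.0641, -0.0585, 0.018], [0.0322, -0.0628, 0.018], [0.0376, 0.06, 0.018], [-0.0588, 0.0642, 0.018]]
```

>>> drive_tool:
  rows:
    - [0,0,0,0,0,-0.02,0.6]
    - [0,0,0,-0.03,0,-0.03,0.6]
    - [0,0,0,-0.04,0,0,0.6]
    - [0,0,0,-0.04,0,0,0.6]
    - [0,0,0,0,0,0,0.6]

```text
time: 16.77
tool_pos: [0.395, -0.2876, 0.0641]
tcp_rot: [-3.008, 0.887, 0.023]
wrist_force: [-0.7, 1.5, -1.4]
width: 0.598
grip_force: 0.0
```

Run:
```python
from h import *
s=st();print(intray(s['tool_pos']))
P=[read_camera("top"),read_camera("side")]
for p in P:
    for z in(.01,.018):
        b=rect(p,"spot_plate",z)
        if b is not None:print(z,[intray([*(x/1000),.02]).tolist() for x in b])
p,q=P
cv2.imwrite("pics/c9.png",np.vstack([cv2.resize(x["color"][a:a+60,b:b+120,::-1],None,fx=5,fy=5)for x,a,b in((p,160,200),(q,155,220))]))
```

```text
t 16.77 tcp [ 0.395  -0.2876  0.0641] R [[0.84, -0.543, -0.013], [-0.543, -0.84, 0.01], [-0.016, -0.001, -1.0]] F [-0.7  1.5 -1.4] w 0.6 q [-0.68  0.09  2.14 -0.    0.92  1.46]
[-0.1824 -0.0047  0.0621]
spot_plate 0.6 [232.0, 155.7, 285.2, 205.3] rect [ 536.4 -380.7] [111.2  91.3] 56.5
0.01 [[-0.0594, -0.0614, 0.018], [0.0319, -0.0625, 0.018], [0.0332, 0.0486, 0.018], [-0.0581, 0.0497, 0.018]]
spot_plate 0.6 [232.0, 155.7, 285.2, 205.3] rect [ 535.3 -380.7] [110.2  90.5] 56.5
0.018 [[-0.06, -0.0616, 0.018], [0.0305, -0.0627, 0.018], [0.0318, 0.0475, 0.018], [-0.0587, 0.0486, 0.018]]
spot_plate 0.75 [261.0, 176.6, 301.1, 212.8] rect [ 538.8 -375.1] [135.2  97.3] 57.6
0.01 [[-0.0623, -0.0684, 0.018], [0.035, -0.0677, 0.018], [0.034, 0.0675, 0.018], [-0.0633, 0.0668, 0.018]]
spot_plate 0.75 [261.0, 176.6, 301.1, 212.8] rect [ 535.8 -385.9] [133.1  95.8] 57.6
0.018 [[-0.0582, -0.078, 0.018], [0.0376, -0.0773, 0.018], [0.0366, 0.0558, 0.018], [-0.0592, 0.055, 0.018]]
```

View pics/c9.png

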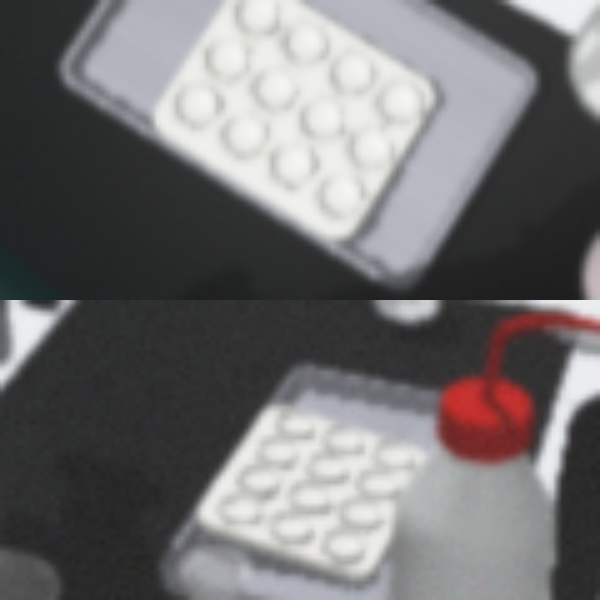

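Top and side crops show the plate in the tray wells up, its near edge right at the front wall (top crop 240,190). It can't be told whether that edge has dropped. I'll press lightly from above near that edge, feel the height, and drag the plate inward.

>>> drive_tool:
  rows:
    - [0,0,0,0.04,0,0,0.6]
    - [0,0,0,0.04,0,0,0.6]
    - [0,0,0,0.04,0,0,0.6]
    - [0,0,0,0.007,0,0.02,0.6]
    - [0,0,0,0,0,0.02,0.6]
    - [0,0,0,0,0,0.006,0.6]
    - [0,0,0,0,0,0,0.6]
    - [0,0,0,0,0,0,0.6]

```text
time: 17.73
tool_pos: [0.5119, -0.3643, 0.022]
tcp_rot: [-3.013, 0.888, 0.002]
wrist_force: [0.7, -0.3, -0.6]
width: 0.6
grip_force: 0.0
```

>>> drive_tool:
  rows:
    - [0,0,0,0,0,0.002,0.6]
    - [0,0,0,0,0,0.002,0.6]
    - [0,0,0,0,0,0,0.6]

```text
time: 17.98
tool_pos: [0.5113, -0.3639, 0.0183]
tcp_rot: [-3.013, 0.889, 0.001]
wrist_force: [0.2, -0.3, 0.2]
width: 0.599
grip_force: 0.0
```

>>> drive_tool:
  rows:
    - [0,0,0,0,0,0.002,0.6]
    - [0,0,0,0,0,0.002,0.6]
    - [0,0,0,0,0,0,0.6]

```text
time: 18.23
tool_pos: [0.5114, -0.364, 0.0141]
tcp_rot: [-3.013, 0.889, 0.001]
wrist_force: [0.4, 0.5, -0.2]
width: 0.6
grip_force: 0.0
```

>>> drive_tool:
  rows:
    - [0,0,0,0,0,0.001,0.6]
    - [0,0,0,0,0,0.001,0.6]
    - [0,0,0,0,0,0,0.6]

```text
time: 18.48
tool_pos: [0.5118, -0.3643, 0.0128]
tcp_rot: [3.013, -0.889, 0.0]
wrist_force: [-1.1, 1.8, 2.2]
width: 0.601
grip_force: 1.3
```

>>> drive_tool:
  rows:
    - [0,0,0,0,0,0.001,0.6]
    - [0,0,0,0,0,0,0.6]

```text
time: 18.65
tool_pos: [0.5118, -0.3643, 0.0127]
tcp_rot: [-3.013, 0.889, 0.0]
wrist_force: [-2.2, 1.7, 8.7]
width: 0.598
grip_force: 4.1
```

Contact at tip height about 16 mm is exactly the collar tops of a plate flat on the floor. I'll drag it about 10 mm towards the tray centre.

>>> drive_tool:
  rows:
    - [0,0,0,0.002,0,0,0.6]
    - [0,0,0,0.003,0,0,0.6]
    - [0,0,0,0.003,0,0,0.6]
    - [0,0,0,0.003,0,0,0.6]
    - [0,0,0,0.002,0,0,0.6]
    - [0,0,0,0,0,0,0.6]

```text
time: 19.15
tool_pos: [0.5219, -0.371, 0.0127]
tcp_rot: [-3.013, 0.888, 0.003]
wrist_force: [-4.4, 3.6, 10.6]
width: 0.601
grip_force: 5.4
```

>>> drive_tool:
  rows:
    - [0,0,0,0,0,-0.01,0.6]
    - [0,0,0,0,0,-0.03,0.6]
    - [0,0,0,-0.03,0,-0.02,0.6]
    - [0,0,0,-0.04,0,0,0.6]
    - [0,0,0,-0.04,0,0,0.6]
    - [0,0,0,-0.02,0,0,0.6]
    - [0,0,0,0,0,0,0.6]
    - [0,0,0,0,0,0,0.6]

```text
time: 19.82
tool_pos: [0.413, -0.3004, 0.0718]
tcp_rot: [3.013, -0.889, 0.002]
wrist_force: [0.6, -0.2, -0.7]
width: 0.597
grip_force: 0.0
```

Run:
```python
from h import *
s=st();print(intray(s['tool_pos']))
for c,z in(("top",.012),("top",.012)):
    p=read_camera(c);b=rect(p,"spot_plate",z);rect(p,"tray",.016)
    if b is not None:print([intray([*(x/1000),.02]).tolist() for x in b])
for n,z in(("beaker",.035),("flask",0),("jar",.046)):rect(p,n,z)
q=read_camera("side");b=rect(q,"spot_plate",.012);print([intray([*(x/1000),.02]).tolist() for x in b])
```

```text
t 19.82 tcp [ 0.413  -0.3004  0.0718] R [[0.84, -0.543, 0.001], [-0.543, -0.84, -0.001], [0.001, 0.0, -1.0]] F [ 0.6 -0.2 -0.7] w 0.6 q [-0.68  0.11  2.1   0.    0.93  1.47]
[-0.1604 -0.0058  0.0698]
spot_plate 0.81 [238.2, 151.8, 289.7, 203.4] rect [ 546.4 -387.2] [114.9  93.3] 57.7
tray 0.71 [212.7, 131.9, 308.1, 216.8] rect [ 550.5 -382.7] [201.6 127.6] 57.0
[[-0.0473, -0.0644, 0.018], [0.046, -0.0635, 0.018], [0.0449, 0.0514, 0.018], [-0.0484, 0.0506, 0.018]]
spot_plate 0.88 [237.4, 153.8, 287.6, 202.4] rect [ 546.3 -387.6] [111.4  93. ] 58.1
tray 0.8 [211.5, 134.8, 305.6, 215.1] rect [ 551.2 -382.7] [201.3 130. ] 56.9
[[-0.0467, -0.0633, 0.018], [0.0464, -0.0618, 0.018], [0.0446, 0.0496, 0.018], [-0.0485, 0.0481, 0.018]]
beaker 0.86 [300.9, 241.8, 328.5, 264.1] rect [ 365.3 -506.6] [57.9 53.9] 43.9
flask 0.73 [317.1, 200.4, 341.7, 228.1] rect [ 451.8 -551.8] [62.6 62.3] 43.4
jar 0.81 [171.0, 126.2, 187.6, 150.0] rect [ 634.2 -192.9] [55.6 41. ] 26.6
spot_plate 0.66 [265.0, 179.9, 299.7, 211.1] rect [ 539.3 -389.7] [121.1  80. ] 64.7
[[-0.0375, -0.0776, 0.018], [0.0418, -0.0672, 0.018], [0.0259, 0.0529, 0.018], [-0.0533, 0.0424, 0.018]]
```

The plate is centred in the tray at about x = -1, y = -6 mm, flat, and the bystanders haven't moved. The arm is clear, so I'm handing in.

```bash
python3 -c "
from h import *
print(workorder.finish_job())"
```

```text
the job is handed in; nothing more can be done
None
```

I handed the job in at about 20 s of the 48 s limit: by my last measurements the spot plate lies flat in the tray, wells up and about centred (x -1 mm, y -6 mm), with the beaker, flask and jar where they stood; the hand-in returned no verdict.

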